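# Load the tiered stand on the repair stall's turntable

## Robot

A 6-joint arm with a two-finger parallel gripper is mounted at the origin on the work surface. World frame = base frame: x ahead of the robot, y to its left, z up, the work surface at z = 0. Lengths are in m, angles in rad, forces in N, time in s.
With the tool pointing down it reaches from about 0.375 to 0.975 m from the base axis. Payload 3.8 kg.
Tool frame: the origin (TCP) lies midway between the tips of the shut fingers; the grasp point (between the pads) lies 19 mm behind it; z points along the fingers, y is the line along which they close (so a half turn about z gives the same grasp; the last joint's range is limited). The gripper opens to 85 mm and grips with 20 to 120 N. Pads are 22 mm wide; open, the fingers measure 114 mm over their backs; the gripper's body (76 mm by 85 mm) begins 54 mm behind the grasp point. The pads swing forward as they close: fully open they stand 13 mm farther back than shut.
Start: joints at [-1.214, 0.264, 1.604, -0, 1.274, -0.037], TCP at [0.259, -0.623, 0.201] pointing down, gripper open.
Joint ranges: [-2.63, 2.63], [-0.94, 2.18], [0.31, 2.57], [-1.31, 4.45], [0, 2.66], [-2.55, 2.55]. Speed limits (rad/s): [2.57, 2.57, 3.14, 3.14, 3.14, 3.14].

## Interface

Orientations are given as a rotation vector (axis times angle).
In Python, from workcell import bot gives the robot as it stands.
- The arm moves only by the tool step_arm, never from a script. Its argument "motion" is a list of rows, each a list of 5 numbers: the finger opening in cm, from 0 to 8.54, then the shift along the tool's x, y, z in cm, then the turn about the tool's z in degrees. In form: [[claw, dx, dy, dz, twist], ...]. A call has 1 to 20 rows; each row is the pose to reach, as a shift and turn from the pose commanded when the call began, along the tool's axes at that moment; what a row does not reach only later rows make up. A row lasts 1/10 s, in which the tool goes at most 50 mm and 8.59 degrees, less where a joint would pass 70% of its speed; a pose out of reach is approached as far as the arm can. A call with a gripper value outside its range is refused whole. The fingers move at their own pace and stop on an object; "force" is the grip in N (left out, the last holds). Time passes only in rows, so rows that repeat a pose let the fingers close. It gives the time, the measured TCP pose, the force, the opening and the grip force at its end, in the units of the state.
- bot.read_state(): the state, without advancing time (a new reading comes with each control period).
- bot.read_camera(name): name is "scene" or "top" or "wrist"; returns (picture, depth): 420x560x3 uint8, red, green, blue; 420x560 float32, m along the optical axis (not along the pixel's ray), 0 where there is no reading.
- bot.calibration(name): a dict with "mtx" (3x3 intrinsics, pixels), "origin" and "orientation" of the camera in the world; the wrist camera has in their place "T_tool_cam" (4x4, takes a point from camera to tool coordinates, whose origin is the TCP and whose axes are the flange's). Camera axes: x right, y up, looking along -z (the intrinsics and any distortion apply to the point x, -y, -z); pixel columns grow to the right and rows downward; lengths in m; the calibration is good to about 2 mm. A picture is of the moment at which its call begins: read the wrist's pose just before it. calibration takes no time and is no camera call.
- bot.finish_job(): hands the job in; it is judged then, once.
The state is a dict: "time": time; "q": joint angles; "joint_vel": joint speeds; "joint_torque": joint torques, N m; "tool_pos": TCP position; "tcp_rot": TCP orientation; "wrist_force": force on the tool from outside, world axes, zero at the start; "torque": the same for the moment, N m; "width": opening from 0.0 (shut) to 1.0 (fully open); "grip_force": force on a finger pad.
Only numpy, scipy, OpenCV 4.12 (cv2) and the standard library are available. Lean on these libraries where they do the work, as an engineer would, in place of code of your own. Each camera call takes 0.05 s, during which the arm holds its last target. There are 200 camera calls.

## Task

Load the tiered stand on the grey turntable from the bottom up: first set the closed patch tin, lid up, in the middle of the deck between the four posts, and let go of it. Then lower the red valve-cap tray over the stand so that each corner hole drops over its own post and the tray sits fully home and level on all four shoulders, above the tin. Set both down gently, without dropping them, and leave the other things on the shelf where they are.

Things in the scene. Friction and masses are not known exactly. Their poses are not given: they have to be found in the camera images.
- patch_tin: closed patch tin, yellow body with a blue lid, 82 x 48 x 28 mm (x, y, z), standing flat on the shelf. Origin: centre of its underside; z up, x along its length. About 120 g, mass varies. Grip it across its 48 mm width (y).
- cap_tray: red hard silicone valve-cap tray: plate 166 x 126 x 6 mm with a rim to 14 mm above the underside and a 12 mm through hole at each corner, at x = +-68, y = +-48 mm. Fixed caps, 13 mm high, in rows at y = +-50 mm. Origin: centre of the underside; z up, x along the long side. About 250 g, varies. Fits the stand either way round (half turn).
- fin_top (a point): top centre of the tray's upright grip fin: solid, in the tray's middle, 70 mm long along the tray's x, 12 mm thick along y, its top 55 mm above the tray's underside. Axes as the tray's.
- deck (a point): centre of the top of the grey turntable's platter, the stand's lower deck: a 244 mm disc, 28 mm above the shelf; z up, x and y turn with it. Four posts stand on it at x = +-68, y = +-48 mm, with shoulders 42 mm above the deck: the seated tray's underside rests on these, with the tin beneath it.
- post_tip (a point): tip of one post (the one at x = +68, y = +48 mm of the deck), 65 mm above the deck. All four are alike: a dark column of 16 mm diameter up to the flat shoulder 42 mm above the deck, then a bright pin of 8 mm diameter, tapering over its last 8 mm.
- platter (a joint): angle of the platter on its foot, rad, growing anticlockwise from above. The foot is fixed to the shelf at varying place and heading; the platter turns about its upright axis against a stiff friction of about 0.2 N m and stays where it is left.
- pump: aluminium hand pump, 200 mm barrel of diameter 28 mm with a black handle, 280 mm long along its y axis, lying; bystander. Origin: centre of its underside, z up.
- file: small steel file with a wooden handle, 165 mm long along its y axis, lying; bystander. Origin: centre of its underside, z up.
- glue: upright yellow glue bottle, 32 mm diameter, 75 mm tall; bystander. Origin: centre of its underside, z up.
- mug: blue mug, 76 mm diameter, 85 mm tall; bystander. Origin: centre of its underside, z up.
- spoke_key: flat dark steel spoke key, 65 mm long; bystander. Origin: centre of its underside, z up.
- tyre_lever: orange plastic tyre lever, 105 mm long along its x axis, lying; bystander. Origin: centre of its underside, z up.
- tube_box: cardboard box, 75 x 75 x 55 mm; bystander. Origin: centre of its underside, z up.
There are look-alikes about, which are no part of the job. Several things look just like the patch_tin: the one meant starts farthest to the robot's left.

How it is judged:
By the outcome, as a careful person would: the job done as asked, in the order asked, and still so for the second after the job is handed in, with the robot touching nothing.
It also fails if it takes over 67 s, if anything falls off the work surface, if the arm or the gripper's body presses on something with over 40 N, if the wrist force passes 120 N, or if a joint passes its speed limit or range.

## Working session

There is one attempt and no reset: what is moved stays moved. The work goes in short steps, Python scripts to look and compute and a tool call to move; the robot and the scene stay as the last step left them, time stands still between calls to the robot, and variables do not carry over. Pictures are saved under pics/ and viewed, at most 11 in all, crops included, and the job is handed in when it is done.

Besides the shell and the picture viewer there is one more tool, called after "Call:" as name(argument=value, ...) on one line, values as JSON. step_arm: Moves the arm, as the interface text tells. Its arguments: {"type":"object","properties":{"motion":{"type":"array","items":{"type":"array","items":{"type":"number"}}},"force":{"type":"number"}},"required":["motion"]}

```bash
mkdir -p pics; cat > h.py <<'E'
import numpy as np, cv2
from scipy.spatial.transform import Rotation as R
from workcell import bot
def cam(name):
    s=bot.read_state(); im,d=bot.read_camera(name); c=bot.calibration(name)
    K=np.array(c["mtx"])
    if name=="wrist":
        T=np.array(c["T_tool_cam"]); W=np.eye(4); W[:3,:3]=R.from_rotvec(s["tcp_rot"]).as_matrix(); W[:3,3]=s["tool_pos"]
        W=W@T
    else:
        o=np.array(c["orientation"]); W=np.eye(4); W[:3,3]=c["origin"]
        W[:3,:3]=o if o.shape==(3,3) else R.from_rotvec(o).as_matrix()
    return im,d,K,W
def points(d,K,W):
    v,u=np.mgrid[:d.shape[0],:d.shape[1]]
    p=np.stack([(u-K[0,2])/K[0,0]*d,-(v-K[1,2])/K[1,1]*d,-d],-1)
    P=p@W[:3,:3].T+W[:3,3]; P[d<=0]=np.nan
    return P
def plane(uv,z,K,W):
    uv=np.atleast_2d(uv).astype(float)
    r=np.stack([(uv[:,0]-K[0,2])/K[0,0],-(uv[:,1]-K[1,2])/K[1,1],-np.ones(len(uv))],-1)@W[:3,:3].T
    return W[:3,3]+r*((z-W[2,3])/r[:,2])[:,None]
def save(n,im): cv2.imwrite("pics/"+n+".png",im[...,::-1])
E
python3 - <<'E'
from h import *
for n in("top","scene"):
    im,d,K,W=cam(n); save(n,im); np.savez(n,im=im,d=d,K=K,W=W); print(n,K.round(1).tolist(),W.round(3).tolist())
print({k:bot.calibration("wrist")[k] for k in bot.calibration("wrist")}); print(bot.calibration("top").keys())
s=bot.read_state();print(s)
E
```

```text
top [[492.4, 0.0, 275.7], [0.0, 492.4, 207.8], [0.0, 0.0, 1.0]] [[0.027, 0.988, -0.149, 0.346], [-1.0, 0.027, -0.002, 0.014], [0.002, 0.149, 0.989, 1.41], [0.0, 0.0, 0.0, 1.0]]
scene [[446.9, 0.0, 282.5], [0.0, 446.9, 210.6], [0.0, 0.0, 1.0]] [[0.725, -0.37, 0.581, 1.28], [0.689, 0.363, -0.628, -0.762], [0.021, 0.855, 0.518, 0.738], [0.0, 0.0, 0.0, 1.0]]
{'mtx': array([[364.20044791,   0.        , 279.40564843],
       [  0.        , 364.20044791, 209.56348504],
       [  0.        ,   0.        ,   1.        ]]), 'T_tool_cam': array([[-9.85507105e-04,  9.62804801e-01,  2.70196122e-01,
         6.99613998e-02],
       [ 9.99999025e-01,  1.21606017e-03, -6.85881162e-04,
         1.12433858e-03],
       [-9.88944418e-04,  2.70195182e-01, -9.62805061e-01,
        -1.74080589e-01],
       [ 0.00000000e+00,  0.00000000e+00,  0.00000000e+00,
         1.00000000e+00]])}
dict_keys(['mtx', 'origin', 'orientation'])
{'time': 0.1, 'q': array([-1.21396351e+00,  2.64702628e-01,  1.60525950e+00, -2.15785659e-05,
        1.27371884e+00, -3.68840526e-02]), 'joint_vel': array([ 0.00059756, -0.00170906, -0.00321081, -0.00091746,  0.00019598,
       -0.00021733]), 'joint_torque': array([ 4.43817598e-04, -5.16708255e+01, -3.68589842e+01, -6.77402249e-05,
        6.25309534e-03,  3.17008823e-05]), 'tool_pos': array([ 0.25868773, -0.62265979,  0.19945797]), 'tcp_rot': array([-3.07889493e+00, -6.14069411e-01,  5.54156456e-04]), 'wrist_force': array([ 0.20368547,  0.42016944, -0.12232606]), 'torque': array([0.03531643, 0.00019833, 0.00166663]), 'grip_force': 0.0, 'width': 1.0011794428047993}
```

View pics/top.png

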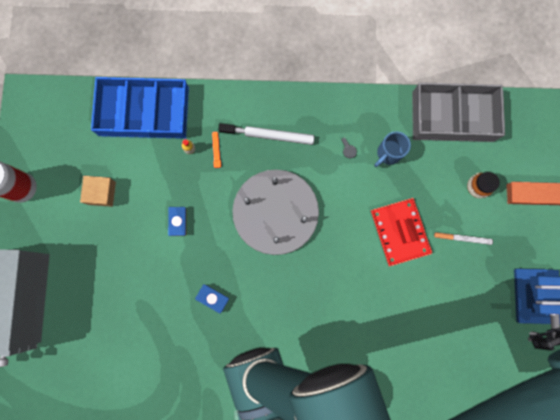

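View pics/scene.png

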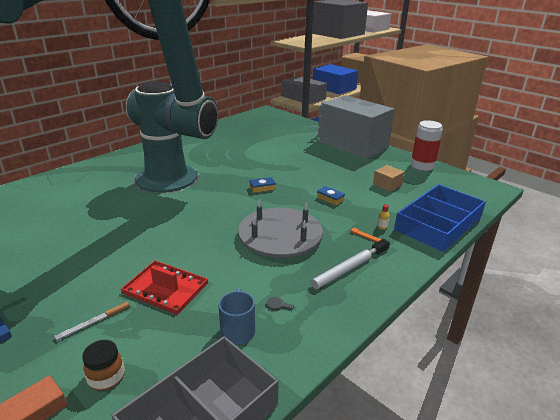

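Top view: the target tin (farthest left) is at about (177,221) and its look-alike at (212,298). The turntable centre is at (276,212), with posts at (275,181), (248,201), (305,219) and (277,240). The tray is at (402,231) with its fin near the centre. The scene view agrees, and the tin is clear of its neighbours.

```bash
cat > m.py <<'E'
from h import *
from scipy import ndimage as N
for n in("top","scene"):
    f=np.load(n+".npz"); im,d,K,W=[f[k] for k in("im","d","K","W")]
    P=points(d,K,W); Z=P[...,2]
    h=cv2.cvtColor(im,cv2.COLOR_RGB2HSV)
    print(n,"table z",np.nanmedian(Z[(h[...,0]>65)&(h[...,0]<85)&(h[...,1]>80)]).round(4))
    near=lambda c,r:np.hypot(P[...,0]-c[0],P[...,1]-c[1])<r
    # tin lids
    m=(h[...,0]>100)&(h[...,0]<125)&(h[...,1]>120)&(Z>.02)&(Z<.036)
    l,k=N.label(m)
    for i in range(1,k+1):
        q=l==i
        if q.sum()<80: continue
        c=cv2.findContours(ndi:=N.binary_fill_holes(q).astype(np.uint8),0,1)[0][0].reshape(-1,2)
        p=plane(c,.028,K,W)[:,:2].astype(np.float32); r=cv2.minAreaRect(p*1000); print("lid",np.round(r[0],1),np.round(r[1],1),round(r[2],1), Z[q].mean().round(4))
    # tray
    m=((h[...,0]<8)|(h[...,0]>172))&(h[...,1]>150)&(Z>.003)&(Z<.07)&(P[...,0]<.8)&(P[...,1]>-.5)&(P[...,1]<0)
    l,k=N.label(m); q=l==(1+np.argmax(N.sum(m,l,range(1,k+1))))
    p=P[q]; r=cv2.minAreaRect((p[:,:2]*1000).astype(np.float32)); print("tray",np.round(r[0],1),np.round(r[1],1),round(r[2],1))
    p=P[q&(Z>.045)]; r=cv2.minAreaRect((p[:,:2]*1000).astype(np.float32)); print("fin",len(p),np.round(r[0],1),np.round(r[1],1),round(r[2],1),np.nanmax(p[:,2]).round(4))
    # posts
    m=(Z>.06)&(Z<.1)&near((.36,.02),.25)&(h[...,1]<60)
    l,k=N.label(N.binary_dilation(m))
    for i in range(1,k+1):
        q=(l==i)&m
        if q.sum()>2: p=P[q]; print("post",q.sum(),p.mean(0).round(4),p[:,2].max().round(4))
    m=(Z>.022)&(Z<.034)&(h[...,1]<60)&near((.36,.02),.25); print("deck med",np.median(P[m],0).round(4), P[m].min(0).round(3),P[m].max(0).round(3))
f=np.load("top.npz"); print(plane([[275,181],[248,201],[305,219],[277,240]],.09,f["K"],f["W"]).round(4))
E
python3 m.py
```

```text
top table z 0.0015
lid [859.8 538.4] [ 65.3 155.4] 63.9 0.0276
lid [903.8 438.8] [46.6 94.4] 38.5 0.0281
lid [901.2 354.1] [52.1 96.7] 40.8 0.0276
lid [510.  298.2] [80.7 45.4] 3.1 0.0288
lid [ 329.6 -709.5] [111.3 149.5] 87.4 0.0233
lid [298.  187.8] [80.8 48. ] 62.4 0.0292
tray [ 499.7 -342.4] [164.8 132.1] 17.7
fin 132 [ 499.5 -339.9] [68.5 13.6] 18.8 0.0628
post 31 [0.5682 0.0984 0.0755] 0.0965
post 28 [ 0.5211 -0.0593  0.0769] 0.0963
post 29 [0.4627 0.0156 0.0747] 0.0969
deck med [0.5225 0.0221 0.0293] [ 0.285 -0.1    0.022] [0.609 0.2   0.034]
scene table z 0.0008
lid [301.4 187.5] [81.6 54.9] 61.6 0.0285
lid [513.5 296.7] [84.4 55.6] 4.5 0.0287
lid [827.3 542. ] [140.6  48.9] 4.1 0.0284
lid [827.8 450.2] [ 54.5 138.3] 89.1 0.0282
lid [826.8 376.5] [139.   40.3] 6.5 0.0282
lid [896.4 379.4] [305.8 146.9] 56.9 0.0278
tray [ 501.4 -339. ] [168.2 129.5] 17.9
fin 159 [ 501.5 -340.2] [70.1 13.2] 18.9 0.0578
post 42 [0.4667 0.0143 0.0741] 0.0921
post 40 [0.5731 0.0974 0.0737] 0.0939
post 45 [ 0.5255 -0.0611  0.0732] 0.0917
deck med [0.5303 0.0102 0.029 ] [ 0.272 -0.103  0.022] [0.61  0.201 0.034]
[[ 0.6198  0.0212  0.09  ]
 [ 0.5624  0.093   0.09  ]
 [ 0.5174 -0.0627  0.09  ]
 [ 0.4585  0.0114  0.09  ]]
```

```bash
cat >> h.py <<'E'
def go(*ts):
    "targets (x,y,z,heading deg of tool x) -> row numbers"
    s=bot.read_state(); M=R.from_rotvec(s["tcp_rot"]).as_matrix(); p=s["tool_pos"]; hd=np.degrees(np.arctan2(M[1,0],M[0,0]))
    print("t",round(s["time"],2),"at",p.round(4),"hd",hd.round(2),"tilt",M[:,2].round(3),"F",s["wrist_force"].round(1),"w",round(s["width"],3),"grip",round(s["grip_force"],1))
    for t in ts:
        print(t,"->",(M.T@(np.array(t[:3])-p)*100).round(2),"twist",round((hd-t[3]+180)%360-180,1))
E
python3 -c "
from h import *
go((.5,-.1,.21,15),(.5115,.2975,.2,3.5))"
```

```text
t 0.1 at [ 0.2587 -0.6227  0.1995] hd 22.56 tilt [-0.001  0.002 -1.   ] F [ 0.2  0.4 -0.1] w 1.001 grip 0.0
(0.5, -0.1, 0.21, 15) -> [ 42.34 -39.01  -0.97] twist 7.6
(0.5115, 0.2975, 0.2, 3.5) -> [ 58.65 -75.28   0.11] twist 19.1
```

Call:
step_arm(motion=[[8.5,42.3,-39,-1,7.6],[8.5,42.3,-39,-1,7.6],[8.5,42.3,-39,-1,7.6],[8.5,42.3,-39,-1,7.6],[8.5,42.3,-39,-1,7.6],[8.5,42.3,-39,-1,7.6],[8.5,42.3,-39,-1,7.6],[8.5,42.3,-39,-1,7.6],[8.5,42.3,-39,-1,7.6],[8.5,42.3,-39,-1,7.6],[8.5,58.6,-75.3,0,19],[8.5,58.6,-75.3,0,19],[8.5,58.6,-75.3,0,19],[8.5,58.6,-75.3,0,19],[8.5,58.6,-75.3,0,19],[8.5,58.6,-75.3,0,19],[8.5,58.6,-75.3,0,19],[8.5,58.6,-75.3,0,19],[8.5,58.6,-75.3,0,19],[8.5,58.6,-75.3,0,19]], force=40)

```text
time: 2.1
tool_pos: [0.5106, 0.3007, 0.2]
tcp_rot: [-3.139, -0.102, 0.001]
wrist_force: [0.6, -1.4, 0.4]
width: 0.996
grip_force: 0.0
```

```bash
cat >> h.py <<'E'
def lid(n):
    from scipy import ndimage as N
    im,d,K,W=cam("wrist"); save(n,im); h=cv2.cvtColor(im,cv2.COLOR_RGB2HSV)
    m=N.binary_fill_holes((h[...,0]>100)&(h[...,0]<125)&(h[...,1]>120)); m=N.binary_opening(m,iterations=3)
    P=points(d,K,W)
    l,k=N.label(m)
    for i in range(1,k+1):
        q=l==i
        if q.sum()<800: continue
        z=np.nanmedian(P[q][:,2])
        c=cv2.findContours(q.astype(np.uint8),0,1)[0][0].reshape(-1,2)
        p=plane(c,z,K,W)[:,:2]; r=cv2.minAreaRect((p*1000).astype(np.float32)); print("lid z",z.round(4),np.round(r[0],1),np.round(r[1],1),round(r[2],1),"px",c.mean(0).round())
E
python3 -c "
from h import *
go((.5115,.2975,.06,3.5)); lid('tin')"
```

```text
t 2.1 at [0.5106 0.3007 0.2   ] hd 3.73 tilt [-0.001  0.001 -1.   ] F [ 0.6 -1.4  0.4] w 0.996 grip 0.0
(0.5115, 0.2975, 0.06, 3.5) -> [ 0.08  0.34 14.  ] twist 0.2
lid z 0.0289 [513.7 297.1] [81.2 47.4] 2.8 px [282. 178.]
lid z 0.0289 [306.  194.8] [71.2 49. ] 62.6 px [361. 367.]
```

View pics/tin.png

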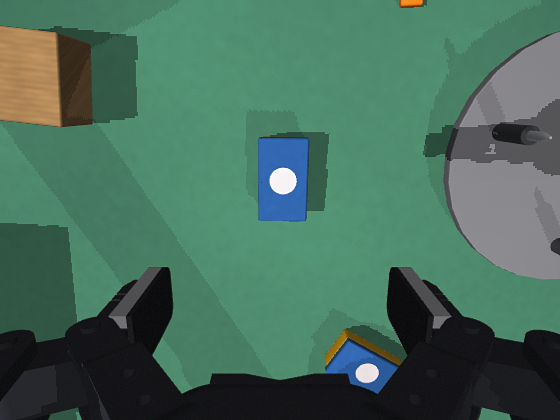

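The wrist view shows the target tin at (283,180), clear on all sides with room for the fingers. The look-alike is at (367,372).

Call:
step_arm(motion=[[8.5,0.25,0.37,4,0.7],[8.5,0.25,0.37,8,0.7],[8.5,0.25,0.37,11,0.7],[8.5,0.25,0.37,14,0.7],[8.5,0.25,0.37,16,0.7],[8.5,0.25,0.37,18,0.7],[8.5,0.25,0.37,19,0.7],[8.5,0.25,0.37,19.7,0.7],[8.5,0.25,0.37,19.7,0.7],[6,0.25,0.37,19.7,0.7],[5.2,0.25,0.37,19.7,0.7],[4,0.25,0.37,19.7,0.7],[4,0.25,0.37,19.7,0.7],[4,0.25,0.37,19.7,0.7],[4,0.25,0.37,19.7,0.7],[4,0.25,0.37,19.7,0.7],[4,0.25,0.37,19.7,0.7]], force=40)

```text
time: 3.85
tool_pos: [0.5139, 0.2933, 0.0036]
tcp_rot: [3.141, 0.078, -0.0]
wrist_force: [0.4, 0.5, -0.2]
width: 0.469
grip_force: 0.0
```

```bash
python3 -c "
from h import *
go((.5135,.297,.003,3)); lid('grip1'); go()
im=cv2.imread('pics/grip1.png')
f,_,_,_=cam('scene'); c=cv2.resize(f[140:240,220:380],(560,350)); cv2.imwrite('pics/g1.png',np.vstack([cv2.resize(im,(560,250)),c[...,::-1]]))"
```

```text
t 3.85 at [0.5139 0.2933 0.0036] hd 2.86 tilt [-0. -0. -1.] F [ 0.4  0.5 -0.2] w 0.469 grip 0.0
(0.5135, 0.297, 0.003, 3) -> [-0.02 -0.37  0.06] twist -0.1
lid z 0.0289 [514.2 297.3] [81.7 47.2] 3.0 px [270. 262.]
t 3.9 at [0.5139 0.2933 0.0036] hd 2.86 tilt [-0. -0. -1.] F [ 0.3  0.4 -0.9] w 0.469 grip 0.0
```

View pics/g1.png

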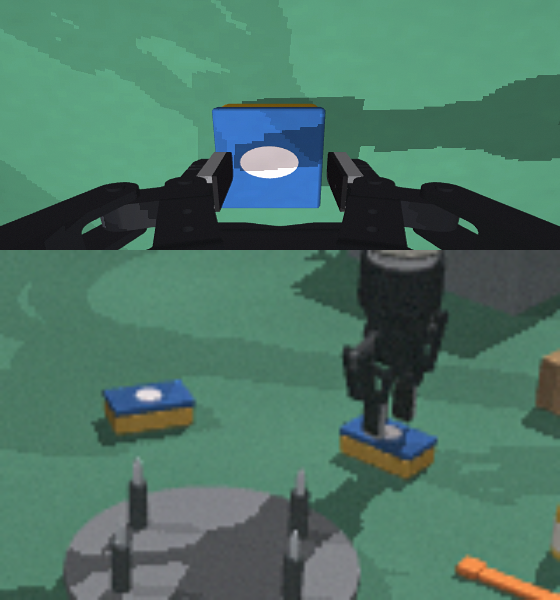

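The upper panel (wrist) shows the left pad, at x 205–232, overlapping the lid, while the right pad is just outside it. The lower panel (scene) shows the fingertips at the lid with the tin ungripped. I'll use the depth data to find where the finger tips are in the tool frame.

```bash
python3 -c "
from h import *
im,d,K,W=cam('wrist'); P=points(d,K,W); s=bot.read_state()
M=R.from_rotvec(s['tcp_rot']).as_matrix(); T=(P-s['tool_pos'])@M*1000
dark=(im.max(2)<130)|((im.max(2).astype(int)-im.min(2))<25)
for v in range(240,360,12):
    print(v,[(u,*T[v,u].round().tolist()) for u in (200,210,220,228,231,240,322,328,332,345) ])
m=dark&(abs(T[...,1])<60)&(T[...,2]<20)&(abs(T[...,0])<14)
for sg in(-1,1):
    q=T[m&(T[...,1]*sg>0)]; print(sg,'max tool z',np.nanmax(q[:,2]),np.nanpercentile(q[:,2],[50,90,99]))
"
```

```text
240 [(200, 4.0, -40.0, 3.0), (210, 5.0, -35.0, 2.0), (220, 15.0, -25.0, -26.0), (228, 14.0, -22.0, -24.0), (231, 15.0, -20.0, -26.0), (240, 15.0, -17.0, -24.0), (322, 15.0, 19.0, -26.0), (328, 5.0, 26.0, 2.0), (332, 4.0, 28.0, 3.0), (345, 4.0, 35.0, 4.0)]
252 [(200, -3.0, -41.0, 4.0), (210, -2.0, -36.0, 3.0), (220, 9.0, -26.0, -24.0), (228, 9.0, -22.0, -25.0), (231, 9.0, -21.0, -25.0), (240, 9.0, -17.0, -25.0), (322, 9.0, 19.0, -25.0), (328, -3.0, 26.0, 4.0), (332, -2.0, 28.0, 3.0), (345, -2.0, 35.0, 2.0)]
264 [(200, -9.0, -41.0, 3.0), (210, 13.0, -26.0, -46.0), (220, 13.0, -22.0, -46.0), (228, 12.0, -19.0, -43.0), (231, 8.0, -19.0, -36.0), (240, 3.0, -17.0, -25.0), (322, 3.0, 20.0, -25.0), (328, 8.0, 21.0, -36.0), (332, 13.0, 21.0, -47.0), (345, 13.0, 26.0, -46.0)]
276 [(200, 9.0, -29.0, -49.0), (210, 13.0, -24.0, -56.0), (220, 13.0, -20.0, -56.0), (228, 8.0, -19.0, -45.0), (231, 3.0, -19.0, -36.0), (240, -2.0, -17.0, -25.0), (322, -3.0, 20.0, -24.0), (328, 3.0, 21.0, -37.0), (332, 8.0, 21.0, -47.0), (345, 13.0, 24.0, -56.0)]
288 [(200, 13.0, -26.0, -65.0), (210, 12.0, -22.0, -64.0)
[... 1007 characters left out ...]
, -70.0)]
336 [(200, 18.0, -18.0, -99.0), (210, 19.0, -16.0, -100.0), (220, -4.0, -19.0, -67.0), (228, -33.0, -24.0, -25.0), (231, -34.0, -22.0, -25.0), (240, -33.0, -18.0, -25.0), (322, -54.0, 25.0, 4.0), (328, -53.0, 28.0, 3.0), (332, -53.0, 30.0, 3.0), (345, -2.0, 22.0, -70.0)]
348 [(200, 19.0, -17.0, -105.0), (210, 18.0, -15.0, -104.0), (220, -7.0, -19.0, -69.0), (228, -39.0, -24.0, -26.0), (231, -41.0, -23.0, -24.0), (240, -39.0, -18.0, -26.0), (322, -60.0, 25.0, 3.0), (328, -60.0, 28.0, 2.0), (332, -61.0, 30.0, 3.0), (345, -6.0, 22.0, -71.0)]
-1 max tool z 3.3231673728566964 [-90.01978176 -26.08963389 -24.64508291]
1 max tool z 4.745533916063574 [-89.35328762   2.00386614   3.56580444]
```

The depth data shows the pad tips are about 35 mm behind the reported TCP at this opening, so they sit about 10 mm above the lid. I'll open, recentre and go about 30 mm lower, slowly.

Call:
step_arm(motion=[[8.5,0,-0.37,-0.5,0],[8.5,0,-0.37,-0.5,0],[8.5,0,-0.37,-0.5,0],[8.5,0,-0.37,-0.5,0],[8.5,0,-0.37,-0.5,0],[8.5,0,-0.37,0.2,0],[8.5,0,-0.37,0.8,0],[8.5,0,-0.37,1.4,0],[8.5,0,-0.37,2,0],[8.5,0,-0.37,2.5,0],[8.5,0,-0.37,2.8,0],[8.5,0,-0.37,3.0,0],[8.5,0,-0.37,3.0,0]])

```text
time: 5.3
tool_pos: [0.5136, 0.297, -0.0266]
tcp_rot: [3.14, 0.078, -0.001]
wrist_force: [0.8, -0.2, 1.0]
width: 0.998
grip_force: 0.0
```

```bash
python3 -c "
from h import *
go()
im,d,K,W=cam('wrist'); save('g2',im); P=points(d,K,W); s=bot.read_state()
M=R.from_rotvec(s['tcp_rot']).as_matrix(); T=(P-s['tool_pos'])@M*1000
go()
f=(abs(T[...,0])<15)&(abs(abs(T[...,1])-45)<12)&(T[...,2]<20)
h=cv2.cvtColor(im,cv2.COLOR_RGB2HSV); f&=(h[...,1]<70)
for sg in(-1,1):
    q=f&(T[...,1]*sg>0); print(sg,'pad z pct',np.percentile(T[q][:,2],[50,90,95,99]).round(1),'y',np.percentile(abs(T[q][:,1]),[1,5,50]).round(1))
lidm=(h[...,0]>100)&(h[...,0]<125)&(h[...,1]>120); q=T[lidm&(abs(T[...,1])<60)&(abs(T[...,0])<60)]; print('lid',np.percentile(q,[1,50,99],axis=0).round(1).tolist())
"
```

```text
t 5.3 at [ 0.5136  0.297  -0.0266] hd 2.86 tilt [-0. -0. -1.] F [ 0.8 -0.2  1. ] w 0.998 grip 0.0
t 5.35 at [ 0.5138  0.2971 -0.0263] hd 2.86 tilt [-0.  0. -1.] F [-0.4  0.4 -0.3] w 0.998 grip 0.0
-1 pad z pct [-89.1 -57.4 -52.6 -48. ] y [37.3 40.3 45.1]
1 pad z pct [-86.7 -56.5 -52.1 -47.4] y [38.4 41.3 46. ]
lid [[-29.1, -23.6, -56.6], [15.1, -0.3, -55.1], [40.4, 22.8, -51.8]]
```

Call:
step_arm(motion=[[8.5,0,0,0.25,0],[8.5,0,0,0.5,0],[7,0,0,0.5,0],[6,0,0,0.5,0],[5.2,0,0,0.5,0],[4,0,0,0.5,0],[4,0,0,0.5,0],[4,0,0,0.5,0],[4,0,0,0.5,0],[4,0,0,0.5,0]], force=40)

```text
time: 6.35
tool_pos: [0.5141, 0.2972, -0.031]
tcp_rot: [-3.14, -0.078, -0.001]
wrist_force: [0.4, 0.2, 3.0]
width: 0.557
grip_force: 41.5
```

Gripped (width 47 mm, 41 N). I'll lift and carry it to a lookout beside the stand.

```bash
python3 -c "
from h import *
go((.513,.297,.12,3),(.483,-.03,.16,38))"
```

```text
t 6.35 at [ 0.5141  0.2972 -0.031 ] hd 2.86 tilt [ 0.001  0.    -1.   ] F [0.4 0.2 3. ] w 0.557 grip 41.5
(0.513, 0.297, 0.12, 3) -> [-1.00e-01  1.00e-02 -1.51e+01] twist -0.1
(0.483, -0.03, 0.16, 38) -> [ -4.73  32.52 -19.11] twist -35.1
```

Call:
step_arm(motion=[[4,0,0,-1,0],[4,0,0,-3,0],[4,0,0,-6,0],[4,0,0,-10,0],[4,0,0,-15,0],[4,-1,3,-17,-5],[4,-1.5,7,-19.1,-12],[4,-2.5,11,-19.1,-20],[4,-3,15,-19.1,-28],[4,-4,19,-19.1,-35],[4,-4.7,23,-19.1,-35],[4,-4.7,27,-19.1,-35],[4,-4.7,30,-19.1,-35],[4,-4.7,32.5,-19.1,-35],[4,-4.7,32.5,-19.1,-35],[4,-4.7,32.5,-19.1,-35],[4,-4.7,32.5,-19.1,-35],[4,-4.7,32.5,-19.1,-35]])

```text
time: 8.15
tool_pos: [0.4828, -0.0289, 0.1596]
tcp_rot: [-2.971, -1.021, 0.0]
wrist_force: [-0.2, -0.0, -0.9]
width: 0.556
grip_force: 41.7
```

```bash
cat >> h.py <<'E'
def posts(n):
    from scipy import ndimage as N
    im,d,K,W=cam("wrist"); save(n,im); P=points(d,K,W); h=cv2.cvtColor(im,cv2.COLOR_RGB2HSV)
    o=np.array([.546,.019]); r=np.hypot(P[...,0]-o[0],P[...,1]-o[1])
    m=(P[...,2]>.05)&(P[...,2]<.105)&(r>.06)&(r<.11)&(h[...,1]<80)
    l,k=N.label(N.binary_dilation(m)); 
    for i in range(1,k+1):
        q=(l==i)&m; p=P[q]
        if q.sum()<15: continue
        t=p[p[:,2]>.074]; print("post",q.sum(),"all",p.mean(0).round(4),"pin",len(t),t.mean(0).round(4) if len(t) else "",p[:,2].max().round(3),"px",np.argwhere(q).mean(0).round()[::-1])
    m=(abs(P[...,2]-.028)<.005)&(h[...,1]<50)&(r<.15); e=cv2.findContours(m.astype(np.uint8),0,1)[0]; e=max(e,key=cv2.contourArea).reshape(-1,2); print("deck z",np.median(P[m][:,2]).round(4))
E
python3 -c "
from h import *
go(); posts('deck1')"
```

```text
t 8.15 at [ 0.4828 -0.0289  0.1596] hd 37.94 tilt [-0.  0. -1.] F [-0.2 -0.  -0.9] w 0.556 grip 41.7
post 476 all [0.4684 0.0149 0.0729] pin 144 [0.4672 0.0148 0.0866] 0.095 px [217. 184.]
post 493 all [ 0.5252 -0.0577  0.073 ] pin 148 [ 0.5248 -0.059   0.0864] 0.095 px [344. 184.]
deck z 0.0289
```

View pics/deck1.png

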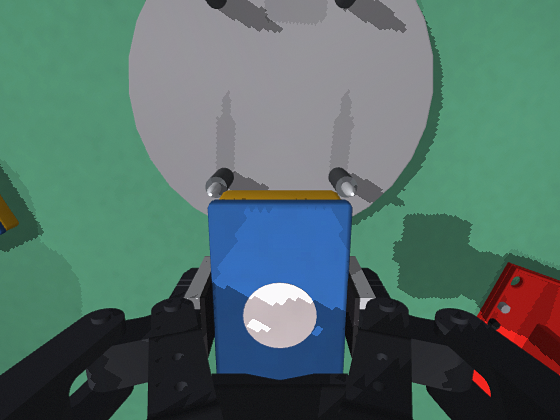

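The wrist view shows the held tin, with the near posts' pins at (217,188) and (345,188). The stand's heading is 38.0° and its centre is at about (0.547, 0.019). I'll move over and lower.

Call:
step_arm(motion=[[4,3,0.2,0,0],[4,6,0.2,0,0],[4,8,0.2,0,0],[4,8,0.2,2,0],[4,8,0.2,5,0],[4,8,0.2,8,0],[4,8,0.2,11,0],[4,8,0.2,13,0],[4,8,0.2,14.5,0],[4,8,0.2,15.3,0],[4,8,0.2,15.8,0],[4,8,0.2,16,0],[4,8,0.2,16.1,0],[4,8,0.2,16.2,0],[4,8,0.2,16.25,0],[4,8,0.2,16.25,0]])

```text
time: 9.8
tool_pos: [0.5477, 0.0176, -0.0024]
tcp_rot: [2.971, 1.019, 0.001]
wrist_force: [0.1, -0.9, -1.8]
width: 0.55
grip_force: 41.6
```

Call:
step_arm(motion=[[4,0,0,0.05,0],[4,0,0,0.1,0],[4,0,0,0.1,0]])

```text
time: 10.1
tool_pos: [0.5478, 0.0176, -0.003]
tcp_rot: [2.972, 1.019, 0.001]
wrist_force: [-2.2, -0.0, 4.7]
width: 0.553
grip_force: 42.2
```

Contact felt. Release to 6.6 cm, then rise straight up.

Call:
step_arm(motion=[[5,0,0,0,0],[5.6,0,0,0,0],[6.2,0,0,0,0],[6.6,0,0,0,0],[6.6,0,0,0,0],[6.6,0,0,0,0],[6.6,0,0,-1,0],[6.6,0,0,-2.5,0],[6.6,0,0,-5,0],[6.6,0,0,-9,0],[6.6,0,0,-14,0],[6.6,0,0,-18,0],[6.6,-3,0,-20,0],[6.6,-7,0,-20,0],[6.6,-7,0,-20,0],[6.6,-7,0,-20,0]])

```text
time: 11.7
tool_pos: [0.4923, -0.0256, 0.1977]
tcp_rot: [2.972, 1.017, 0.004]
wrist_force: [0.7, 0.6, -0.5]
width: 0.774
grip_force: 0.0
```

```bash
python3 -c "
from h import *
go((.52,-.17,.2,30),(.5,-.34,.2,19)); posts('deck2'); lid('deck3')"
```

```text
t 11.7 at [ 0.4923 -0.0256  0.1977] hd 37.78 tilt [ 0.003  0.    -1.   ] F [ 0.7  0.6 -0.5] w 0.774 grip 0.0
(0.52, -0.17, 0.2, 30) -> [-6.65 13.11 -0.22] twist 7.8
(0.5, -0.34, 0.2, 19) -> [-18.65  25.32  -0.23] twist 18.8
post 542 all [0.5715 0.0957 0.0728] pin 157 [0.5718 0.0968 0.0866] 0.095 px [213.  13.]
post 523 all [0.6284 0.0227 0.0726] pin 156 [0.6297 0.0228 0.0859] 0.094 px [338.  13.]
post 367 all [ 0.5254 -0.058   0.0728] pin 103 [ 0.525  -0.059   0.0867] 0.094 px [332. 186.]
post 375 all [0.4683 0.0148 0.0727] pin 108 [0.4672 0.0148 0.0864] 0.095 px [221. 187.]
deck z 0.0288
lid z 0.0569 [547.6  15.2] [81.  47.4] 37.7 px [279. 107.]
lid z 0.0284 [301.9 167.1] [45.5 34.6] 61.9 px [  9. 218.]
```

View pics/deck3.png

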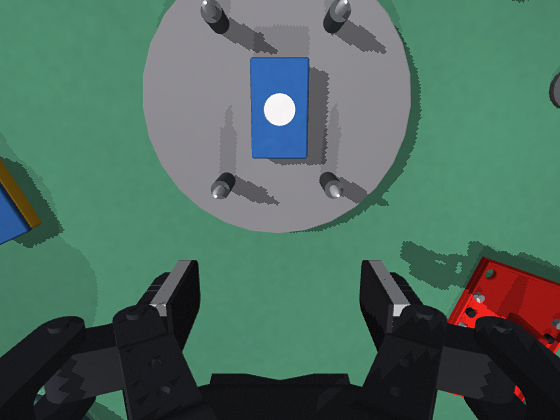

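The tin sits on the deck between the posts, at (279,107), about 3 mm from centre. The tray is at lower right. On to the tray.

Call:
step_arm(motion=[[6.6,-3,5,0,3],[6.6,-5,9,0,6],[6.6,-8,13,0,8],[6.6,-11,17,0,12],[6.6,-15,21,0,16],[6.6,-18.6,25.3,0,18.8],[6.6,-18.6,25.3,0,18.8],[6.6,-18.6,25.3,0,18.8],[6.6,-18.6,25.3,0,18.8],[6.6,-18.6,25.3,0,18.8]])

```text
time: 12.8
tool_pos: [0.5011, -0.3375, 0.1958]
tcp_rot: [-3.097, -0.523, 0.0]
wrist_force: [0.5, 0.0, 0.4]
width: 0.778
grip_force: 0.0
```

```bash
cat >> h.py <<'E'
def tray(n,base=0.):
    im,d,K,W=cam("wrist"); save(n,im); P=points(d,K,W); h=cv2.cvtColor(im,cv2.COLOR_RGB2HSV); Z=P[...,2]-base
    m=((h[...,0]<8)|(h[...,0]>172))&(h[...,1]>140)
    for nm,q in(("fin",m&(Z>.0525)&(Z<.062)),("plate",m&(Z>-.01)&(Z<.018))):
        p=P[q]; r=cv2.minAreaRect((p[:,:2]*1000).astype(np.float32)); print(nm,len(p),np.round(r[0],1),np.round(r[1],1),round(r[2],1),np.nanmedian(p[:,2]).round(4))
E
python3 -c "
from h import *
tray('tray1'); go((.5005,-.34,.05,18.9))"
```

```text
fin 1027 [ 502.7 -341. ] [68.8 12. ] 18.0 0.0557
plate 18755 [ 499.3 -340.8] [171.5 128.4] 18.1 0.007
t 12.85 at [ 0.5011 -0.3375  0.196 ] hd 19.18 tilt [-0.     0.001 -1.   ] F [-0.1  0.6  0.1] w 0.776 grip 0.0
(0.5005, -0.34, 0.05, 18.9) -> [-0.14  0.23 14.6 ] twist 0.3
```

View pics/tray1.png

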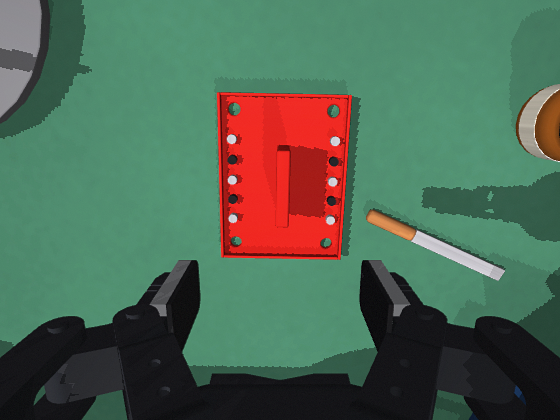

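The wrist view shows the tray with holes at (235,110), (333,111), (237,243) and (326,242). The fin runs from (283,147) to (283,226), with space for the fingers on both sides. Now the grasp.

Call:
step_arm(motion=[[4.5,0,0.33,4,1],[4.5,0,0.33,8,1],[4.5,0,0.33,11,1],[4.5,0,0.33,13,1],[4.5,0,0.33,15,1],[4.5,0,0.33,17,1],[4.5,0,0.33,18.5,1],[4.5,0,0.33,19.5,1],[4.5,0,0.33,20.2,1],[4.5,0,0.33,20.5,1],[4.5,0,0.33,20.5,1],[4.5,0,0.33,20.5,1]], force=60)

```text
time: 14.05
tool_pos: [0.5023, -0.3428, -0.008]
tcp_rot: [3.102, 0.493, 0.001]
wrist_force: [0.0, 0.5, -0.7]
width: 0.528
grip_force: 0.0
```

```bash
python3 -c "
from h import *
tray('tray2'); go()
im,d,K,W=cam('wrist');P=points(d,K,W); s=bot.read_state()
M=R.from_rotvec(s['tcp_rot']).as_matrix(); T=(P-s['tool_pos'])@M*1000
h=cv2.cvtColor(im,cv2.COLOR_RGB2HSV)
f=(abs(T[...,0])<15)&(abs(abs(T[...,1])-27)<10)&(T[...,2]<-20)&(h[...,1]<70)
for sg in(-1,1):
    q=T[f&(T[...,1]*sg>0)]; print(sg,np.percentile(q[:,2],[50,90,99]).round(1),np.percentile(abs(q[:,1]),[1,50]).round(1))
"
```

```text
fin 5585 [ 505.7 -342.7] [52. 53.] 69.8 0.0557
plate 63277 [ 504.6 -337.2] [159.4 132.4] 18.3 0.007
t 14.1 at [ 0.5023 -0.3429 -0.0079] hd 18.06 tilt [ 0.001 -0.001 -1.   ] F [ 0.1 -0.7  0.4] w 0.527 grip 0.0
-1 [-71.1 -48.  -39.8] [21.2 25.2]
1 [-70.1 -46.8 -39.1] [23.3 26.5]
```

Call:
step_arm(motion=[[3.5,0,-0.15,0.2,0],[2.5,0,-0.15,0.2,0],[1.8,0,-0.15,0.2,0],[0.6,0,-0.15,0.2,0],[0.6,0,-0.15,0.2,0],[0.6,0,-0.15,0.2,0],[0.6,0,-0.15,0.2,0],[0.6,0,-0.15,0.2,0]], force=60)

```text
time: 14.95
tool_pos: [0.5013, -0.341, -0.0107]
tcp_rot: [3.102, 0.493, 0.0]
wrist_force: [0.9, 0.0, 2.4]
width: 0.135
grip_force: 59.6
```

```bash
python3 -c "
from h import *
go((.5013,-.341,.14,18),(.548,.019,.14,38))"
```

```text
t 14.95 at [ 0.5013 -0.341  -0.0107] hd 18.06 tilt [ 0. -0. -1.] F [0.9 0.  2.4] w 0.135 grip 59.6
(0.5013, -0.341, 0.14, 18) -> [  0.    -0.   -15.07] twist 0.1
(0.548, 0.019, 0.14, 38) -> [ 15.6  -32.78 -15.08] twist -19.9
```

Call:
step_arm(motion=[[0.6,0,0,-1,0],[0.6,0,0,-2.5,0],[0.6,0,0,-5,0],[0.6,0,0,-9,0],[0.6,0,0,-13,0],[0.6,0,0,-15,0],[0.6,2,-4,-15,-2],[0.6,4,-8,-15,-5],[0.6,6,-12,-15,-8],[0.6,8,-17,-15,-11],[0.6,10,-22,-15,-14],[0.6,12,-26,-15,-17],[0.6,14,-29.5,-15,-19],[0.6,15.2,-32,-15,-20],[0.6,15.6,-32.8,-15,-20],[0.6,15.6,-32.8,-15,-20],[0.6,15.6,-32.8,-15,-20],[0.6,15.6,-32.8,-15,-20]])

```text
time: 16.75
tool_pos: [0.5477, 0.0179, 0.1393]
tcp_rot: [2.97, 1.022, -0.0]
wrist_force: [-0.8, 0.5, -2.6]
width: 0.135
grip_force: 59.5
```

```bash
python3 -c "
from h import *
go((.548,.019,.105,38)); im,d,K,W=cam('wrist'); save('hov',im); np.savez('hov',im=im,d=d,K=K,W=W); go()"
```

```text
t 16.75 at [0.5477 0.0179 0.1393] hd 37.97 tilt [-0.    -0.001 -1.   ] F [-0.8  0.5 -2.6] w 0.135 grip 59.5
(0.548, 0.019, 0.105, 38) -> [ 0.1  -0.07  3.43] twist -0.0
t 16.8 at [0.5477 0.0179 0.1392] hd 37.96 tilt [-0. -0. -1.] F [-0.3 -0.3 -2.9] w 0.133 grip 59.5
```

View pics/hov.png

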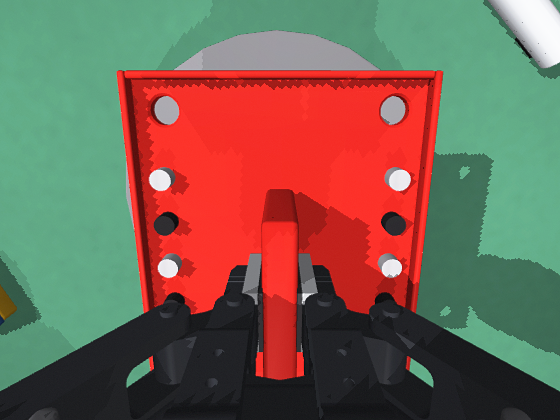

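Hover view: the front holes are at (166,110) and (393,110), showing the grey deck through them. I'll compute the tray pose and compare it with the posts seen at the same heading (centre (0.5484, 0.0188), 38.05°).

```bash
cat > hole.py <<'E'
from h import *
from scipy import ndimage as N
def holes(f,under,seeds):
    im,d,K,W=[f[k] for k in("im","d","K","W")]; h=cv2.cvtColor(im,cv2.COLOR_RGB2HSV); P=points(d,K,W)
    red=((h[...,0]<10)|(h[...,0]>170))&(h[...,1]>130)
    dep=P[...,2]<under-.004
    l,_=N.label(~red); c=[]
    for u,v in seeds:
        q=(l==l[v,u]); e=cv2.findContours(q.astype(np.uint8),0,1)[0][0].reshape(-1,2)
        p=plane(e,under+.006,K,W)[:,:2]*1000; (x,y),r=cv2.minEnclosingCircle(p.astype(np.float32)); b=plane(e,under,K,W)[:,:2]*1000; print("top rim",round(x,1),round(y,1),"r",round(r,2),"px",e.mean(0).round(1)); c.append((x,y))
    a,b=map(np.array,c); m=(a+b)/2; v=a-b; hd=np.degrees(np.arctan2(-v[0],v[1])); print("sep",np.linalg.norm(v).round(1),"hd",hd.round(2))
    t=np.radians(hd); print("tray centre",(m-68*np.array([np.cos(t),np.sin(t)])).round(1))
    print("plate z",np.median(P[110:160,240:320,2]).round(4), np.median(P[90:115,200:225,2]).round(4),np.median(P[90:115,340:360,2]).round(4),np.median(P[160:175,200:220,2]).round(4))
if __name__=="__main__": holes(np.load("hov.npz"),.150,[(166,110),(393,110)])
E
python3 hole.py
```

```text
top rim 573.7 95.8 r 5.73 px [166. 110.]
top rim 631.5 21.6 r 5.7 px [392.7 109.8]
sep 94.0 hd 37.91
tray centre [549.   16.9]
plate z nan nan nan 0.1568
```

Call:
step_arm(motion=[[0.6,0.07,-0.19,0,-0.1],[0.6,0.07,-0.19,1.5,-0.1],[0.6,0.07,-0.19,3,-0.1],[0.6,0.07,-0.19,4,-0.1],[0.6,0.07,-0.19,4.6,-0.1],[0.6,0.07,-0.19,4.8,-0.1],[0.6,0.07,-0.19,4.8,-0.1],[0.6,0.07,-0.19,4.8,-0.1]])

```text
time: 17.6
tool_pos: [0.5478, 0.0213, 0.0917]
tcp_rot: [2.969, 1.027, 0.001]
wrist_force: [0.2, -0.5, -2.9]
width: 0.135
grip_force: 59.5
```

```bash
python3 -c "
from h import *
from hole import holes
go(); im,d,K,W=cam('wrist'); np.savez('hov2',im=im,d=d,K=K,W=W); go()
try: holes(np.load('hov2.npz'),.1025,[(166,110),(393,110)])
except Exception as e: print(e)
f,_,_,_=cam('scene')
a=cv2.resize(im[85:135,135:195],(400,333),interpolation=2);b=cv2.resize(im[85:135,365:425],(400,333),interpolation=2); c=cv2.resize(f[150:270,190:350],(340,255)); z=np.zeros((255,460,3),np.uint8)
save('h2',np.vstack([np.hstack([a,b]),np.hstack([c,z])]))"
```

```text
t 17.6 at [0.5478 0.0213 0.0917] hd 38.17 tilt [ 0.001 -0.    -1.   ] F [ 0.2 -0.5 -2.9] w 0.135 grip 59.5
t 17.65 at [0.5479 0.0212 0.0918] hd 38.17 tilt [ 0.001 -0.    -1.   ] F [ 0.1 -0.4 -3.3] w 0.132 grip 59.5
top rim 573.5 99.3 r 5.73 px [166. 110.]
top rim 631.5 25.3 r 5.7 px [392.7 109.8]
sep 94.0 hd 38.11
tray centre [549.   20.3]
plate z nan nan nan nan
```

View pics/h2.png

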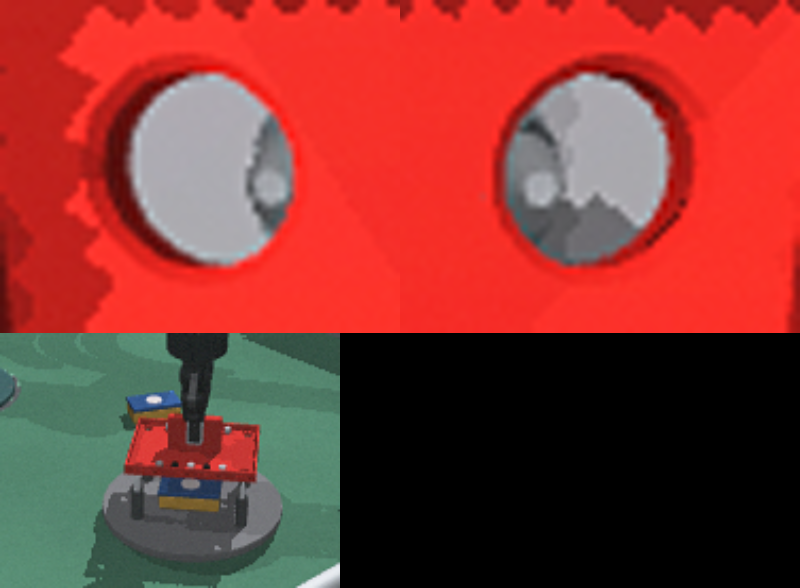

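Both front pins show through their holes. The tips are at about px (175.2,112.8) and (386.0,112.8), against hole centres (166,110) and (392.7,109.8). I'll cast rays for both.

```bash
python3 -c "
from h import *
f=np.load('hov2.npz'); K,W=f['K'],f['W']
t=plane([[175.2,112.8],[386,112.8]],.093,K,W)[:,:2]*1000
h=plane([[166,110],[392.7,109.8]],.1025+.004,K,W)[:,:2]*1000
M=W  # tool axes from heading
a=np.radians(38.17); X=np.array([np.cos(a),np.sin(a)]); Y=np.array([np.sin(a),-np.cos(a)])
for n,p in(('tip',t),('hole',h)): print(n,p.round(1).tolist(),'sep',np.linalg.norm(p[0]-p[1]).round(1))
for i in(0,1): print('tip-hole in tool x,y mm',((t[i]-h[i])@X).round(2),((t[i]-h[i])@Y).round(2))
v=t[0]-t[1]; print('post hd',np.degrees(np.arctan2(-v[0],v[1])))
"
```

```text
tip [[572.1, 99.0], [631.8, 23.0]] sep 96.7
hole [[573.1, 99.9], [632.2, 24.7]] sep 95.6
tip-hole in tool x,y mm -1.32 0.08
tip-hole in tool x,y mm -1.41 1.11
post hd 38.11444364904478
```

Call:
step_arm(motion=[[0.6,-0.13,0.06,0,0],[0.6,-0.13,0.06,0,0],[0.6,-0.13,0.06,0.3,0],[0.6,-0.13,0.06,0.6,0],[0.6,-0.13,0.06,0.9,0],[0.6,-0.13,0.06,1.2,0],[0.6,-0.13,0.06,1.5,0],[0.6,-0.13,0.06,1.5,0],[0.6,-0.13,0.06,1.5,0]])

```text
time: 18.6
tool_pos: [0.5465, 0.0199, 0.076]
tcp_rot: [-2.969, -1.027, 0.0]
wrist_force: [0.5, 0.4, -2.6]
width: 0.136
grip_force: 59.5
```

No side force so far. I'll continue to just above the shoulders.

Call:
step_arm(motion=[[0.6,0,0,0.2,0],[0.6,0,0,0.4,0],[0.6,0,0,0.6,0],[0.6,0,0,0.8,0],[0.6,0,0,1.0,0],[0.6,0,0,1.2,0],[0.6,0,0,1.4,0],[0.6,0,0,1.4,0]])

```text
time: 19.4
tool_pos: [0.5462, 0.0199, 0.0617]
tcp_rot: [-2.969, -1.027, 0.001]
wrist_force: [-0.4, -0.2, -3.0]
width: 0.132
grip_force: 59.5
```

```bash
python3 -c "
from h import *
go((.5465,.0199,.0593,38.2)); im,d,K,W=cam('wrist'); f,_,_,_=cam('scene')
a=cv2.resize(im[85:135,135:195],(400,333),interpolation=2);b=cv2.resize(im[85:135,365:425],(400,333),interpolation=2); c=cv2.resize(f[150:270,190:350],(340,255)); z=np.zeros((255,460,3),np.uint8)
save('h3',np.vstack([np.hstack([a,b]),np.hstack([c,z])]))"
```

```text
t 19.4 at [0.5462 0.0199 0.0617] hd 38.16 tilt [-0.001  0.    -1.   ] F [-0.4 -0.2 -3. ] w 0.132 grip 59.5
(0.5465, 0.0199, 0.0593, 38.2) -> [0.02 0.02 0.24] twist -0.0
```

View pics/h3.png

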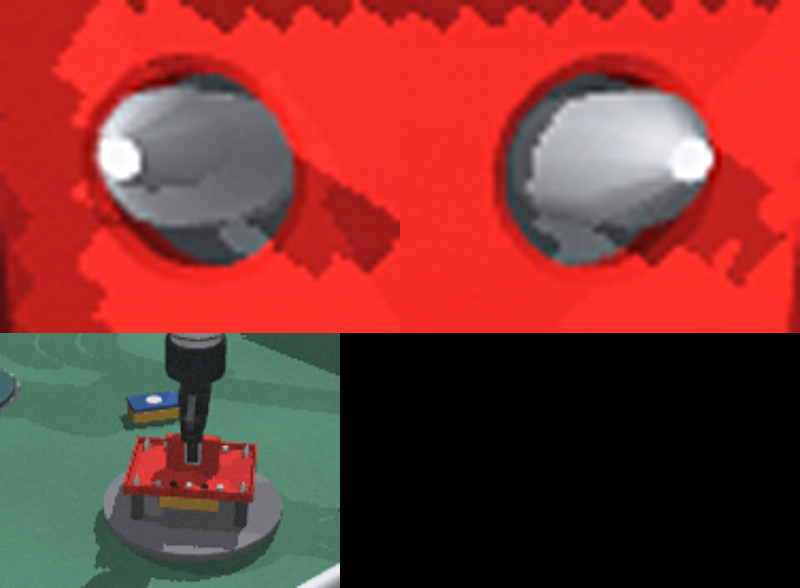

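Pins now stand up through both front holes, and the scene view shows all four corners engaged. I'll lower the last 2–3 mm until contact.

Call:
step_arm(motion=[[0.6,0,0,0.05,0],[0.6,0,0,0.1,0],[0.6,0,0,0.15,0],[0.6,0,0,0.2,0],[0.6,0,0,0.22,0],[0.6,0,0,0.22,0]])

```text
time: 20.1
tool_pos: [0.5465, 0.0199, 0.0599]
tcp_rot: [-2.969, -1.027, 0.0]
wrist_force: [0.1, 0.7, -2.9]
width: 0.131
grip_force: 59.5
```

Call:
step_arm(motion=[[0.6,0,0,0.04,0],[0.6,0,0,0.08,0],[0.6,0,0,0.1,0],[0.6,0,0,0.1,0]])

```text
time: 20.5
tool_pos: [0.5466, 0.0199, 0.0593]
tcp_rot: [2.969, 1.027, 0.0]
wrist_force: [-1.5, -0.6, 0.0]
width: 0.135
grip_force: 60.0
```

Call:
step_arm(motion=[[0.6,0,0,0.04,0],[0.6,0,0,0.07,0],[0.6,0,0,0.07,0]])

```text
time: 20.8
tool_pos: [0.5466, 0.0199, 0.0593]
tcp_rot: [2.969, 1.027, 0.0]
wrist_force: [-4.1, 0.6, 6.4]
width: 0.13
grip_force: 60.8
```

Firm contact at 6 N, at the expected height. Release and rise.

Call:
step_arm(motion=[[1.6,0,0,0,0],[2.4,0,0,0,0],[3.2,0,0,0,0],[4,0,0,0,0],[4,0,0,0,0],[4,0,0,0,0],[4,0,0,-0.5,0],[4,0,0,-1.5,0],[4,0,0,-3,0],[4,0,0,-6,0],[4,0,0,-10,0],[4,0,0,-14,0],[4,-4,0,-16,0],[4,-7,0,-16,0],[4,-7,0,-16,0],[4,-7,0,-16,0]])

```text
time: 22.4
tool_pos: [0.4919, -0.0235, 0.2199]
tcp_rot: [2.969, 1.025, 0.004]
wrist_force: [1.0, -0.1, 0.0]
width: 0.467
grip_force: 0.0
```

```bash
python3 -c "
from h import *
go(); im,d,K,W=cam('wrist'); P=points(d,K,W); h=cv2.cvtColor(im,cv2.COLOR_RGB2HSV)
m=((h[...,0]<8)|(h[...,0]>172))&(h[...,1]>140)&(P[...,2]>.06)&(P[...,2]<.0805); m=cv2.erode(m.astype(np.uint8),np.ones((5,5)))>0
p=P[m]; A=np.c_[p[:,:2]-[.5475,.019],np.ones(len(p))]; c=np.linalg.lstsq(A,p[:,2],rcond=None)[0]; print('slope',c[:2].round(4),'plate top z',c[2].round(4))
q=P[((h[...,0]<8)|(h[...,0]>172))&(h[...,1]>140)&(P[...,2]>.12)]; print('fin top',np.median(q,0).round(4))
f,_,_,_=cam('scene'); c=cv2.resize(f[150:270,190:350],(640,480),interpolation=2)
save('fin',np.vstack([np.hstack([cv2.resize(im,(400,300)),cv2.resize(f[160:265,200:340],(400,300))])]))"
```

```text
t 22.4 at [ 0.4919 -0.0235  0.2199] hd 38.1 tilt [ 0.003  0.    -1.   ] F [ 1.  -0.1  0. ] w 0.467 grip 0.0
slope [ 0.0002 -0.0012] plate top z 0.0769
fin top [0.5493 0.0195 0.1257]
```

View pics/fin.png

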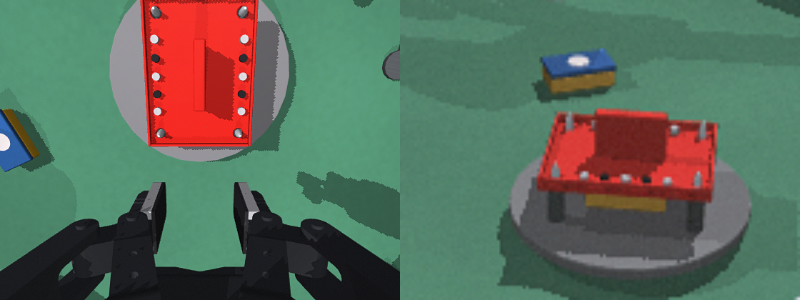

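The tray is level, with its plate top at 0.0769 m (expected 0.076 plus the camera's ~1 mm bias). All four pins are through their holes, the tin is beneath, and the robot is clear. Handing in.

```bash
python3 -c "
from workcell import bot
print(bot.finish_job())"
```

```text
the job is handed in; nothing more can be done
None
```

The tin is on the deck about 3–4 mm off centre, the tray is seated level on all four shoulders above it, nothing else was moved, and the job was handed in at about 22.5 s of the 67 s allowed.

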